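# Snap the rivet box lid shut all round

## Robot

A 6-joint arm with a two-finger parallel gripper is mounted at the origin on the work surface. World frame = base frame: x ahead of the robot, y to its left, z up, the work surface at z = 0. Lengths are in m, angles in rad, forces in N, time in s.
With the tool pointing down it reaches from about 0.3 to 0.875 m from the base axis. Payload 4.2 kg.
Tool frame: the origin (TCP) lies on the centre line of the jaws, within the pads' length; the fingertips stand tip_reach ahead of it and the grasp point (between the pads) lies 5 mm behind it (tip_reach is the distance from the TCP to the fingertips, in m); z points along the fingers, y is the line along which they close (so a half turn about z gives the same grasp; the last joint's range is limited). The gripper opens to 85 mm and grips with 20 to 120 N. Pads are 22 mm wide; open, the fingers measure 114 mm over their backs; the gripper's body (76 mm by 85 mm) begins 54 mm behind the grasp point. The pads swing forward as they close: fully open they stand 13 mm farther back than shut.
Start: joints at [1.231, 0.32, 1.565, -0, 1.257, -0.02], TCP at [0.181, 0.546, 0.245] pointing down, gripper open.
Joint ranges: [-3.11, 3.11], [-0.84, 2.01], [0.21, 2.61], [-1.34, 4.49], [0.05, 2.63], [-2.56, 2.56]. Speed limits (rad/s): [2.57, 2.57, 3.14, 3.14, 3.14, 3.14].

## Interface

Orientations are given as a rotation vector (axis times angle).
In Python, from cell import * gives the robot as it stands. The module is installed in compiled form; this text tells all that it offers. Calls block until the motion is done:
- reach(position, orientation): joint-space move of the TCP to a pose.
- move_l(position, rotation=None, v=0.15, threshold=None): straight line of the TCP; rotation=None keeps the orientation; v is the mean speed in m/s. With threshold (N) it stops when the force on the tool has changed by that much, and returns True; else False.
- goto_joints(angles): joint-space move.
- move_gripper(opening, force=None): opening from 0.0 (shut) to 1.0 (fully open); force is the grip in N (None keeps the last); returns when the fingers have stopped.
- dwell(seconds).
- solve_ik(position, orientation): joint angles nearest the present ones, or None.
- capture(name): name is "scene" or "top" or "wrist"; returns a dict with "frame" (480x640x3 uint8, red, green, blue), "z_map" (480x640 float32, m along the optical axis (not along the pixel's ray), 0 where there is no reading), "intrinsics" (3x3 intrinsics, pixels), "R" (3x3) and "t" (3): a world point X has camera coordinates R X + t. Camera axes: x right, y down, z forward; pixel columns grow to the right and rows downward; lengths in m; the calibration is good to about 2 mm. A picture is of the moment at which its call begins.
A pose or a line that the arm cannot do raises IKError and nothing moves.
- finish_job(): hands the job in; it is judged then, once.
Readings, each from a call of its own:
- read_clock(): time.
- read_joint_pos(): joint angles.
- read_joint_vel(): joint speeds.
- read_tau(): joint torques, N m.
- read_tcp_pos(): TCP position.
- read_tcp_rot(): TCP orientation.
- read_force(): force on the tool from outside, world axes, zero at the start.
- read_torque(): the same for the moment, N m.
- read_gripper_width(): opening from 0.0 (shut) to 1.0 (fully open).
- read_grasp_force(): force on a finger pad.
Only numpy, scipy, OpenCV 4.12 (cv2) and the standard library are available. Lean on these libraries where they do the work, as an engineer would, in place of code of your own. Each camera call takes 0.05 s, during which the arm holds its last target. There are 200 camera calls.

## Task

The lid of one of the two white hardware boxes is only laid on: its grey rim stands proud at all four corners. Press down the rim with the fingertips, corner by corner, until all four sections have clicked fully shut, then take the hand away. Do not lift, tip or shove the box, and leave the other things on the bench where they are.

Things in the scene. Friction and masses are not known exactly. Their poses are not given: they have to be found in the camera images.
- box: Loose white plastic box to close, 110 (own x) x 160 (own y) mm, 0.75 to 1.2 kg; origin centre of underside, z up. Grey lid: middle panel (64 x 114 mm, top 54 mm up) already seated; round it a flat rim 22 mm wide in four L-shaped corner sections 8 mm thick, tops 65 mm above the underside raised, 58 mm shut, the black seal below showing while raised. The shut twin is not it. Section names: near = box -x, left = box +y.
- near_left (a joint): How far the near left rim section is pressed down, m: 0 raised, 0.007 fully shut. It moves straight down: about 10 N starts it, the resistance then fades, at 3.7 mm it goes over centre and snaps down by itself and stays; let go earlier, it springs back up.
- near_left_pad (a point): Point on the top face of the near left section, moving with it, at -44 mm, +69 mm in the box's x, y, in the middle of the rim's width at the corner: a good place to press. A fingertip up to about 30 mm across fits; the section runs from here along both edges to the middle of the sides.
- far_left (a joint): How far the far left rim section is pressed down, m: 0 raised, 0.007 fully shut. It moves straight down: about 10 N starts it, the resistance then fades, at 3.7 mm it goes over centre and snaps down by itself and stays; let go earlier, it springs back up.
- far_left_pad (a point): Point on the top face of the far left section, moving with it, at +44 mm, +69 mm in the box's x, y, in the middle of the rim's width at the corner: a good place to press. A fingertip up to about 30 mm across fits; the section runs from here along both edges to the middle of the sides.
- far_right (a joint): How far the far right rim section is pressed down, m: 0 raised, 0.007 fully shut. It moves straight down: about 10 N starts it, the resistance then fades, at 3.7 mm it goes over centre and snaps down by itself and stays; let go earlier, it springs back up.
- far_right_pad (a point): Point on the top face of the far right section, moving with it, at +44 mm, -69 mm in the box's x, y, in the middle of the rim's width at the corner: a good place to press. A fingertip up to about 30 mm across fits; the section runs from here along both edges to the middle of the sides.
- near_right (a joint): How far the near right rim section is pressed down, m: 0 raised, 0.007 fully shut. It moves straight down: about 10 N starts it, the resistance then fades, at 3.7 mm it goes over centre and snaps down by itself and stays; let go earlier, it springs back up.
- near_right_pad (a point): Point on the top face of the near right section, moving with it, at -44 mm, -69 mm in the box's x, y, in the middle of the rim's width at the corner: a good place to press. A fingertip up to about 30 mm across fits; the section runs from here along both edges to the middle of the sides.
- shut_box: Bystander: same make of box, lid already shut all round, 110 x 160 x 58 mm. Origin under its centre.
- jar: Bystander: glass jar with steel cap, 50 mm diameter, 75 mm high. Origin under its centre.
- burnisher: Bystander: turned wooden edge burnisher standing upright, 34 mm diameter, 85 mm high. Origin under its centre.
- awl: Bystander: awl with wooden handle lying on the table, about 125 mm long, 20 mm high. Origin on the table under its middle, tip to its +x.
- phone: Bystander: black phone lying flat, 72 x 150 x 9 mm. Origin under its centre.
- hammer: Bystander: hammer lying on the table, about 220 mm long. Origin under its middle.
- glue_tin: Bystander: tin, 72 mm diameter, 100 mm high. Origin under its centre.
Not all that is in view belongs to the job. Leave any red look-alike of the box alone.

How it is judged:
At the end, for the whole second after the job is handed in: All four rim sections are snapped down (each at least 5.8 of its 7 mm), and the box stands at rest flat on the table within 40 mm of where it started; every bystander is within 25 mm of where it was (value of joint each of near_left, far_left, far_right, near_right above 0.0058 m and angle between box's own z axis and vertical below 0.05 rad and linear speed of box below 0.02 m/s and height (world z) of box below 0.006 m and distance of box from where it was at the start of the episode below 0.04 m and distance of each of shut_box, jar, burnisher, awl, phone, hammer, glue_tin from where it was at the start of the episode below 0.025 m); the robot touches nothing.
It fails at once if the box is lifted (its underside's centre more than 10 mm above the table) (height (world z) of box above 0.01 m).
It fails at once if the box is tipped more than 0.15 rad (angle between box's own z axis and vertical above 0.15 rad).
It fails at once if the box is shoved more than 40 mm (distance of box from where it was at the start of the episode above 0.04 m).
It fails at once if a bystander is moved more than 25 mm (distance of any of shut_box, jar, burnisher, awl, phone, hammer, glue_tin from where it was at the start of the episode above 0.025 m).
It also fails if it takes over 45 s, if anything falls off the work surface, if the arm or the gripper's body presses on something with over 40 N, if the wrist force passes 120 N, or if a joint passes its speed limit or range.

## Working session

There is one attempt and no reset: what is moved stays moved. The work goes in short steps, each a Python script; the robot and the scene stay as the last script left them, time stands still between calls to the robot, and variables do not carry over. Pictures are saved under pics/ and viewed, at most 10 in all, crops included, and the job is handed in when it is done.

```bash
mkdir -p pics
python3 - <<'E'
from cell import *
import numpy as np,cv2
for n in("top","scene"):
    c=capture(n); np.savez(f"{n}.npz",**c); cv2.imwrite(f"pics/{n}1.png",c["frame"][...,::-1])
    print(n,c["R"].round(3).tolist(),c["t"],c["intrinsics"][0,0])
print(read_clock(),read_tcp_rot(),read_force())
try: print(tip_reach)
except Exception as e: print(e)
E
```

```text
top [[-0.021, -0.999, 0.024], [-0.989, 0.018, -0.143], [0.143, -0.027, -0.989]] [-0.08691778  0.55399764  0.8595351 ] 433.3546125919878
scene [[-0.489, 0.872, -0.019], [0.604, 0.323, -0.729], [-0.629, -0.368, -0.684]] [ 0.34489165 -0.22643885  1.35461211] 456.7621611890812
0.1 [-5.00094637e-01 -3.10127697e+00  2.48377097e-03] [ 0.92764364 -0.19944366 -0.46471617]
0.014
```

View pics/top1.png

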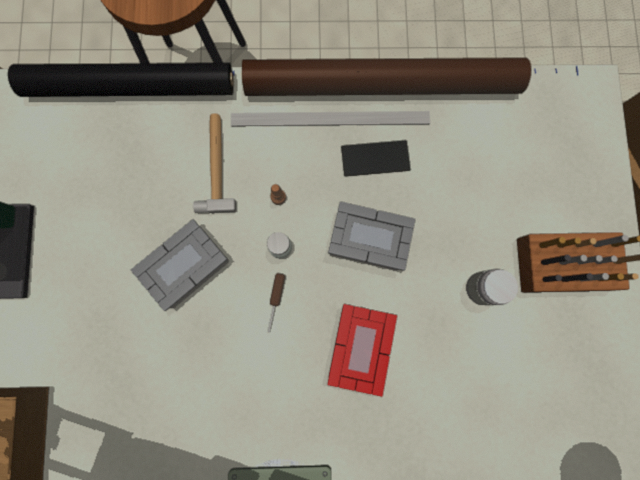

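View pics/scene1.png

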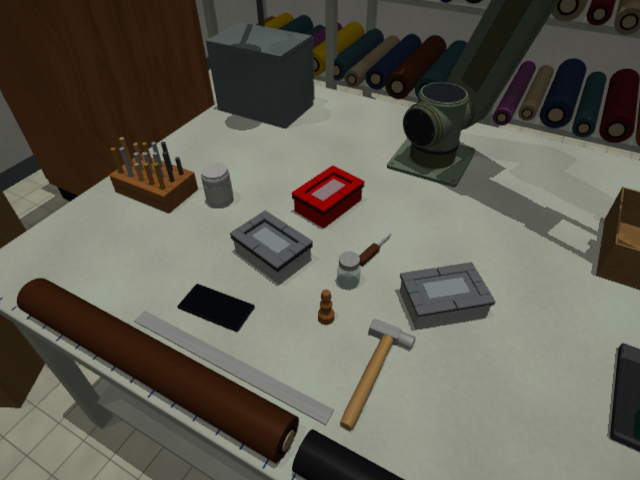

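The top view shows three candidates: grey-lidded boxes at (180,263) and (372,237), and the red look-alike at (362,350), which I'll leave alone. Next I'll compare rim heights by depth and check enlarged crops.

```bash
cat > h.py <<'E'
import numpy as np,cv2
def world(c):
    K=c["intrinsics"];z=c["z_map"];v,u=np.mgrid[:480,:640]
    P=np.stack([(u-K[0,2])/K[0,0]*z,(v-K[1,2])/K[1,1]*z,z],-1)
    return (P-c["t"])@c["R"]
def boxpose(W,win,lo,hi):
    u0,u1,v0,v1=win;w=W[v0:v1,u0:u1].reshape(-1,3);w=w[(w[:,2]>lo)&(w[:,2]<hi)]
    (cx,cy),(a,b),ang=cv2.minAreaRect((w[:,:2]*1000).astype(np.float32))
    yaw=ang if a<b else ang+90      # direction of the short side (own x)
    return cx/1000,cy/1000,min(a,b),max(a,b),(yaw+90)%180-90,w
E
python3 - <<'E'
import numpy as np,cv2
from h import *
c=dict(np.load("top.npz"));W=world(c)
for n,win in(("A",(125,240,215,315)),("B",(325,420,195,275))):
    *p,w=boxpose(W,win,.045,.08)
    x,y,a,b,yaw=p;print(n,np.round(p,3))
    t=np.radians(yaw);R=np.array([[np.cos(t),-np.sin(t)],[np.sin(t),np.cos(t)]])
    q=(w[:,:2]-[x,y])@R
    for sx in(-1,1):
        for sy in(-1,1):
            m=np.hypot(q[:,0]-sx*.044,q[:,1]-sy*.069)<.012
            print(sx,sy,np.median(w[m,2]).round(4),m.sum())
    m=np.hypot(*q.T)<.025;print("mid",np.median(w[m,2]).round(4))
    print("table",np.median(W[win[2]-5,win[0]:win[1],2]).round(4))
s=np.load("scene.npz")["frame"][...,::-1]
a=cv2.resize(s[205:285,225:320],(400,337),interpolation=3);b=cv2.resize(s[255:335,395:500],(400,305),interpolation=3)
cv2.imwrite("pics/crop.png",np.hstack([a[:305],b]))
E
```

```text
A [  0.511   0.194 110.847 160.099  39.998]
-1 -1 0.0572 111
-1 1 0.0573 118
1 -1 0.0574 104
1 1 0.0574 108
mid 0.0543
table 0.0016
B [  0.562  -0.197 110.398 160.006 -14.181]
-1 -1 0.0645 106
-1 1 0.0647 114
1 -1 0.065 100
1 1 0.0649 100
mid 0.0543
table -0.0003
```

View pics/crop.png

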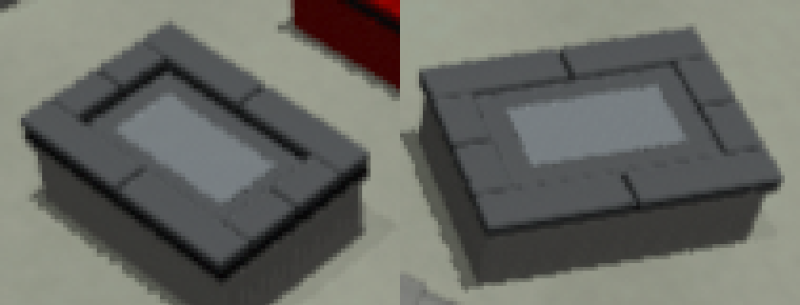

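Box B (top 372,237; scene 270,245; left half of the crop) is the one to close. Its rim is at 65 mm with the black seal showing and its middle panel is at 54 mm. Box A (top 180,263) has its rim at 57 mm, so it is the shut twin. B measures 110 x 160 mm, which matches, so I'll press its corners.

Run:
```python
from cell import *
import numpy as np
from scipy.spatial.transform import Rotation as Ro
C=np.array([.562,-.197]);t=np.radians(-14.18)
ex=np.array([np.cos(t),np.sin(t)]);ey=np.array([-np.sin(t),np.cos(t)])
move_gripper(0.0,40)
best=None
for s in(1,-1):
    y=np.r_[s*ey,0];z=np.array([0,0,-1.]);r=Ro.from_matrix(np.c_[np.cross(y,z),y,z]).as_rotvec()
    q=solve_ik([*C,.2],r)
    if q is not None:
        d=abs(np.array(q)-read_joint_pos()).max()
        if best is None or d<best[0]: best=(d,r)
r=best[1]
for sx,sy in((-1,1),(1,1),(1,-1),(-1,-1)):
    p=C+sx*.044*ex+sy*.069*ey
    if (sx,sy)==(-1,1): reach([*p,.2],r)
    move_l([*p,.095],r,v=.2)
    f0=read_force()
    hit=move_l([*p,.060],v=.02,threshold=30)
    z=read_tcp_pos()[2];f=read_force()
    print(sx,sy,hit,"tip z",round(z-tip_reach,4),(np.array(f)-f0).round(1),round(read_clock(),2))
    move_l([*p,.095],v=.15)
move_l([*p,.25],v=.25)
c=capture("top");np.savez("top2.npz",**c)
print(read_clock())
```

```text
-1 1 True tip z 0.058 [-1.4  1.2  6.1] 5.39
1 1 True tip z 0.058 [-0.8  0.1  6.5] 7.52
1 -1 True tip z 0.058 [-1.1  0.5  5.9] 9.9
-1 -1 True tip z 0.058 [-0.3  0.8  6.9] 11.98
13.1083
```

Run:
```python
from cell import *
import numpy as np,cv2
from h import *
goto_joints([1.231,0.32,1.565,0,1.257,-0.02])
c=capture("top");W=world(c);cv2.imwrite("pics/top2.png",c["frame"][...,::-1])
*p,w=boxpose(W,(325,420,195,275),.045,.08);x,y,a,b,yaw=p;print(np.round(p,3))
t=np.radians(yaw);q=(w[:,:2]-[x,y])@np.array([[np.cos(t),-np.sin(t)],[np.sin(t),np.cos(t)]])
for sx in(-1,1):
    for sy in(-1,1):
        m=np.hypot(q[:,0]-sx*.044,q[:,1]-sy*.069)<.012;print(sx,sy,np.median(w[m,2]).round(4))
print(read_clock())
```

```text
[  0.562  -0.197 110.377 160.26  -14.376]
-1 -1 0.0576
-1 1 0.0573
1 -1 0.0575
1 1 0.0573
16.1833
```

View pics/top2.png

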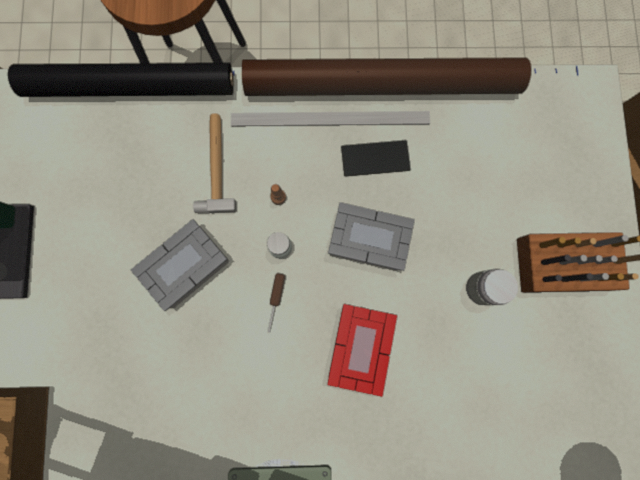

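The box at (372,237) hasn't moved, and all four of its corners are now at 57.5 mm, which is shut. The bystanders are where they were and the arm is clear.

```bash
python3 -c "
from cell import *
print(finish_job())"
```

```text
the job is handed in; nothing more can be done
None
```

All four rim sections of the box are pressed fully shut (corners measured at about 57.5 mm), the box and bystanders did not move, the hand is clear, and the job was handed in after about 16 s; no verdict came back.

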